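# Sweep the sprung pins of a marking jig

### The job

Before parts are loaded on the marking jig, check that its sprung pins move freely: run the tips of the gripper's fingers (closed fingers suit best) lightly along the arc of five brass pin heads, from the pin at the green puck to the pin at the blue puck, so that each in turn dips by a few millimetres and springs back. Go in one sweep without rising off the row between pins; do not drive any pin to the bottom, do not lift or shift the jig, leave the pucks and the steel bushings where they are, and finish clear of everything.

Things in the scene. Friction and masses are not known exactly. Their poses are not given: they have to be found in the camera images.
- jig: Marking jig: loose dark steel plate, about 2.2 kg, held only by friction on the bench; 150 mm (its x) by 340 mm (its y), 20 mm thick, with five brass-headed sprung pins in a shallow arc along y. Origin: centre of the underside, z up. Pin axes in its frame (x, y in mm): pin1 (-15, -100), pin2 (7.5, -50), pin3 (15, 0), pin4 (7.5, 50), pin5 (-15, 100).
- green_puck: Loose green plastic disc, 28 mm across, 6 mm thick, lying on the jig plate beyond one end of the row (either end, by chance), about 50 mm from that end's pin. Marks the start. Origin: centre of the underside.
- blue_puck: Loose blue plastic disc, the same size, at the other end of the row. Marks the finish. Origin: centre of the underside.
- bushing_a: Loose turned steel bushing, 24 mm across, 36 mm tall, 80 g, standing on the jig plate (its top 56 mm above the bench) on the jig's -x side of the row, about 65 mm from the middle pin. To be left alone. Origin: centre of the underside.
- bushing_b: The same kind of bushing standing on the bench beside the jig, on the jig's +x side. To be left alone. Origin: centre of the underside.
- pin1_top (a point): Middle of the top of the brass head of pin1; it goes down with the pin. Up, it is 45 mm above the bench. The head is a blunt cone: a flat 8 mm across on top, sloping down 7.5 mm to a rim 32 mm across; neighbouring pins are about 50 to 55 mm apart.
- pin1 (a joint): How far pin1 is pressed down, in m: 0 up, 0.010 at the bottom. A light spring returns it: it yields at about 1.2 N and takes about 2.7 N at 5 mm, 4.2 N at the bottom.
- pin2_top (a point): Middle of the top of the brass head of pin2; it goes down with the pin. Up, it is 45 mm above the bench. The head is a blunt cone: a flat 8 mm across on top, sloping down 7.5 mm to a rim 32 mm across; neighbouring pins are about 50 to 55 mm apart.
- pin2 (a joint): How far pin2 is pressed down, in m: 0 up, 0.010 at the bottom. A light spring returns it: it yields at about 1.2 N and takes about 2.7 N at 5 mm, 4.2 N at the bottom.
- pin3_top (a point): Middle of the top of the brass head of pin3; it goes down with the pin. Up, it is 45 mm above the bench. The head is a blunt cone: a flat 8 mm across on top, sloping down 7.5 mm to a rim 32 mm across; neighbouring pins are about 50 to 55 mm apart.
- pin3 (a joint): How far pin3 is pressed down, in m: 0 up, 0.010 at the bottom. A light spring returns it: it yields at about 1.2 N and takes about 2.7 N at 5 mm, 4.2 N at the bottom.
- pin4_top (a point): Middle of the top of the brass head of pin4; it goes down with the pin. Up, it is 45 mm above the bench. The head is a blunt cone: a flat 8 mm across on top, sloping down 7.5 mm to a rim 32 mm across; neighbouring pins are about 50 to 55 mm apart.
- pin4 (a joint): How far pin4 is pressed down, in m: 0 up, 0.010 at the bottom. A light spring returns it: it yields at about 1.2 N and takes about 2.7 N at 5 mm, 4.2 N at the bottom.
- pin5_top (a point): Middle of the top of the brass head of pin5; it goes down with the pin. Up, it is 45 mm above the bench. The head is a blunt cone: a flat 8 mm across on top, sloping down 7.5 mm to a rim 32 mm across; neighbouring pins are about 50 to 55 mm apart.
- pin5 (a joint): How far pin5 is pressed down, in m: 0 up, 0.010 at the bottom. A light spring returns it: it yields at about 1.2 N and takes about 2.7 N at 5 mm, 4.2 N at the bottom.

How it is judged (in metres and radians):
On the way, in this order (a step that is already met when the one before it is completed fails the run):
1. the first pin, counted from the green puck, is pressed down by more than 1.5 mm (((y of green_puck in the frame of jig above 0 m and value of joint pin5 above 0.0015 m) or (not (y of green_puck in the frame of jig above 0 m) and value of joint pin1 above 0.0015 m))), for 0.02 s.
2. the gripper passes on low over the gap after the first pin (TCP less than 85 mm above the bench, that is, tips within about 20 mm of the heads) (height (world z) of the grasp point below 0.085 m and ((y of green_puck in the frame of jig above 0 m and horizontal distance between the grasp point and pin5_top below 0.045 m and horizontal distance between the grasp point and pin4_top below 0.04 m) or (not (y of green_puck in the frame of jig above 0 m) and horizontal distance between the grasp point and pin1_top below 0.045 m and horizontal distance between the grasp point and pin2_top below 0.04 m))), for 0.02 s.
3. the second pin, counted from the green puck, is pressed down by more than 1.5 mm (((y of green_puck in the frame of jig above 0 m and value of joint pin4 above 0.0015 m) or (not (y of green_puck in the frame of jig above 0 m) and value of joint pin2 above 0.0015 m))), for 0.02 s.
4. the gripper passes on low over the gap after the second pin (TCP less than 85 mm above the bench, that is, tips within about 20 mm of the heads) (height (world z) of the grasp point below 0.085 m and ((y of green_puck in the frame of jig above 0 m and horizontal distance between the grasp point and pin4_top below 0.045 m and horizontal distance between the grasp point and pin3_top below 0.04 m) or (not (y of green_puck in the frame of jig above 0 m) and horizontal distance between the grasp point and pin2_top below 0.045 m and horizontal distance between the grasp point and pin3_top below 0.04 m))), for 0.02 s.
5. the third pin, counted from the green puck, is pressed down by more than 1.5 mm (value of joint pin3 above 0.0015 m), for 0.02 s.
6. the gripper passes on low over the gap after the third pin (TCP less than 85 mm above the bench, that is, tips within about 20 mm of the heads) (height (world z) of the grasp point below 0.085 m and ((y of green_puck in the frame of jig above 0 m and horizontal distance between the grasp point and pin3_top below 0.045 m and horizontal distance between the grasp point and pin2_top below 0.04 m) or (not (y of green_puck in the frame of jig above 0 m) and horizontal distance between the grasp point and pin3_top below 0.045 m and horizontal distance between the grasp point and pin4_top below 0.04 m))), for 0.02 s.
7. the fourth pin, counted from the green puck, is pressed down by more than 1.5 mm (((y of green_puck in the frame of jig above 0 m and value of joint pin2 above 0.0015 m) or (not (y of green_puck in the frame of jig above 0 m) and value of joint pin4 above 0.0015 m))), for 0.02 s.
8. the gripper passes on low over the gap after the fourth pin (TCP less than 85 mm above the bench, that is, tips within about 20 mm of the heads) (height (world z) of the grasp point below 0.085 m and ((y of green_puck in the frame of jig above 0 m and horizontal distance between the grasp point and pin2_top below 0.045 m and horizontal distance between the grasp point and pin1_top below 0.04 m) or (not (y of green_puck in the frame of jig above 0 m) and horizontal distance between the grasp point and pin4_top below 0.045 m and horizontal distance between the grasp point and pin5_top below 0.04 m))), for 0.02 s.
9. the last pin, counted from the green puck, is pressed down by more than 1.5 mm (((y of green_puck in the frame of jig above 0 m and value of joint pin1 above 0.0015 m) or (not (y of green_puck in the frame of jig above 0 m) and value of joint pin5 above 0.0015 m))), for 0.02 s.
At the end, for the whole second after the job is handed in: All five pins are up again (within 1 mm), the jig, both pucks and both bushings are within 12 mm of where they began, upright and at rest (value of joint each of pin1, pin2, pin3, pin4, pin5 below 0.001 m and distance of each of jig, green_puck, blue_puck, bushing_a, bushing_b from where it was at the start of the episode below 0.012 m and angle between each of jig, green_puck, blue_puck, bushing_a, bushing_b's own z axis and vertical below 0.1 rad and linear speed of jig below 0.02 m/s); the robot touches nothing.
It fails at once if the jig is lifted, carried or pushed more than 12 mm from its place (distance of jig from where it was at the start of the episode above 0.012 m).
It fails at once if a puck is lifted, carried or pushed more than 12 mm from its place (distance of any of green_puck, blue_puck from where it was at the start of the episode above 0.012 m).
It fails at once if a bushing is lifted, carried or pushed more than 12 mm from its place (distance of any of bushing_a, bushing_b from where it was at the start of the episode above 0.012 m).
It fails at once if a bushing is knocked over (angle between any of bushing_a, bushing_b's own z axis and vertical above 0.5 rad).
It fails at once if a pin is driven to the bottom of its stroke (more than 9.3 mm of 10 mm) (value of joint any of pin1, pin2, pin3, pin4, pin5 above 0.0093 m).
It also fails if it takes over 48 s, if anything falls off the work surface, if the arm or the gripper's body presses on something with over 40 N, if the wrist force passes 120 N, or if a joint passes its speed limit or range.

### The arm

A 7-joint arm with a two-finger parallel gripper is mounted at the origin on the work surface. World frame = base frame: x ahead of the robot, y to its left, z up, the work surface at z = 0. Lengths are in m, angles in degrees, forces in N, time in s.
With the tool pointing down it reaches from about 0.425 to 0.875 m from the base axis. Payload 4.7 kg.
Tool frame: the origin (TCP) lies between the finger pads, 19 mm behind the fingertips; this is the grasp point; z points along the fingers, y is the line along which they close (so a half turn about z gives the same grasp; the last joint's range is limited). The gripper opens to 87 mm and grips with 3 to 60 N. Pads are 19 mm wide; open, the fingers measure 117 mm over their backs; the gripper's body (75 mm by 190 mm) begins 51 mm behind the grasp point.
Start: joints at [-75.797, 18.392, -4.016, 83.108, 1.295, 78.541, -3.26], TCP at [0.151, 0.632, 0.241] pointing down, gripper open.
Joint ranges: [-163.93, 163.93], [-17.29, 119.83], [-79.2, 71.16], [3.27, 140.29], [-89.18, 269.18], [5.43, 117.66], [-154.24, 154.24]. Speed limits (degrees/s): [147.25, 147.25, 180, 180, 180, 180, 180].

### API

Orientations are given as [roll, pitch, yaw] about the fixed x, y, z axes, in that order (R = Rz(yaw) Ry(pitch) Rx(roll)).
In Python, from cell import env, viewer gives the robot as it stands. The module is installed in compiled form; this text tells all that it offers.
- The arm moves only by the tool arm_command, never from a script. Its argument "series" is a list of rows, each a list of 2 entries, a list of its own where there are three numbers: the shift along the tool's x, y, z in mm, then the turn about the tool's z in rad. A call has exactly 5 rows; each row is the pose to reach, as a shift and turn from the pose commanded when the call began, along the tool's axes at that moment; what a row does not reach only later rows make up. A row lasts 1/10 s, in which the tool goes at most 50 mm and 8.59 degrees, less where a joint would pass 70% of its speed; a pose out of reach is approached as far as the arm can. A call with a gripper value outside its range is refused whole. "grip" is the gripper command: -1 is fully open, 1 is shut, values between are in proportion, set as the call begins (left out, the last holds). The fingers move at their own pace and stop on an object; "grip_force" is the grip in N (left out, the last holds). Time passes only in rows, so rows that repeat a pose let the fingers close, or fill a call up. It gives the time, the measured TCP pose, the force, the opening and the grip force at its end, in the units of the state.
- env.get_obs(): the state, without advancing time (a new reading comes with each control period).
- viewer.read_camera(name): name is "side" or "top" or "wrist"; returns (picture, depth): 384x512x3 uint8, blue, green, red; 384x512 float32, m along the optical axis (not along the pixel's ray), 0 where there is no reading.
- viewer.calibration(name): a dict with "K" (3x3 intrinsics, pixels), "T" (4x4, takes a point from camera to world coordinates); the wrist camera has in their place "hand_eye" (4x4, takes a point from camera to tool coordinates, whose origin is the TCP and whose axes are the flange's). Camera axes: x right, y up, looking along -z (the intrinsics and any distortion apply to the point x, -y, -z); pixel columns grow to the right and rows downward; lengths in m; the calibration is good to about 2 mm. The wrist camera is an equidistant fisheye: a pixel r from the principal point sees the ray r / f radians off the axis. A picture is of the moment at which its call begins: read the wrist's pose just before it. calibration takes no time and is no camera call.
- env.sign_off(): hands the job in; it is judged then, once.
The state is a dict: "time_s": time; "qpos": joint angles; "joint_velocities": joint speeds; "effort": joint torques, N m; "tool_pos": TCP position; "tool_rot": TCP orientation; "force": force on the tool from outside, world axes, zero at the start; "wrist_torque": the same for the moment, N m; "grip_width": finger opening in m; "grasp_force": force on a finger pad.
Only numpy, scipy, OpenCV 4.12 (cv2) and the standard library are available. Lean on these libraries where they do the work, as an engineer would, in place of code of your own. Each camera call takes 0.05 s, during which the arm holds its last target. There are 200 camera calls.

## Working session

There is one attempt and no reset: what is moved stays moved. The work goes in short steps, Python scripts to look and compute and a tool call to move; the robot and the scene stay as the last step left them, time stands still between calls to the robot, and variables do not carry over. Pictures are saved under pics/ and viewed, at most 10 in all, crops included, and the job is handed in when it is done.

Besides the shell and the picture viewer there is one more tool, called after "Emit:" as a command line: name --argument value ..., lists and objects as JSON in quotes. arm_command: Moves the arm, as the interface text tells. Its arguments: {"type":"object","properties":{"series":{"type":"array"},"grip":{"type":"number"},"grip_force":{"type":"number"}},"required":["series"]}

```bash
mkdir -p pics
python3 - <<'E'
from cell import env, viewer
import cv2,numpy as np
o=env.get_obs(); print({k:np.round(o[k],3) for k in("time_s","tool_pos","tool_rot","force","grip_width")})
for n in("top","side"):
    p,d=viewer.read_camera(n); cv2.imwrite(f"pics/{n}.png",p); np.save(f"pics/{n}_d.npy",d)
    c=viewer.calibration(n); print(n,c["K"],c["T"],c.keys())
E
```

```text
{'time_s': np.float64(0.0), 'tool_pos': array([0.151, 0.632, 0.24 ]), 'tool_rot': array([-1.79890e+02,  5.00000e-03,  1.66607e+02]), 'force': array([0.152, 0.159, 0.347]), 'grip_width': np.float64(0.087)}
top [[368.86086509   0.         250.86954025]
 [  0.         368.86086509 194.66318424]
 [  0.           0.           1.        ]] [[ 0.01526509  0.99405427 -0.10781041  0.49876426]
 [-0.99957007  0.01247187 -0.02653559  0.03264703]
 [-0.02503322  0.10816912  0.99381728  0.72443991]
 [ 0.          0.          0.          1.        ]] dict_keys(['K', 'T'])
side [[410.91340723   0.         253.14871945]
 [  0.         410.91340723 190.60121692]
 [  0.           0.           1.        ]] [[ 0.98669805  0.09689012 -0.13053449  0.50094987]
 [-0.16158266  0.67261802 -0.72213298 -0.47027204]
 [ 0.0178323   0.73361931  0.67932666  0.54760162]
 [ 0.          0.          0.          1.        ]] dict_keys(['K', 'T'])
```

View pics/top.png

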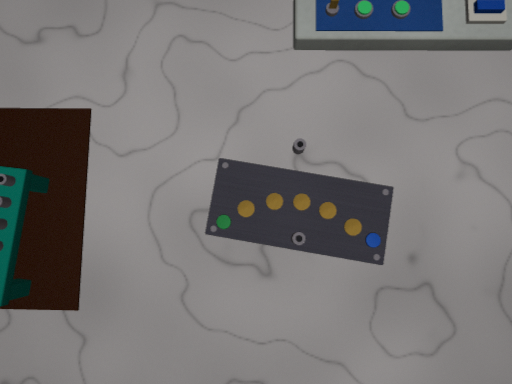

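View pics/side.png

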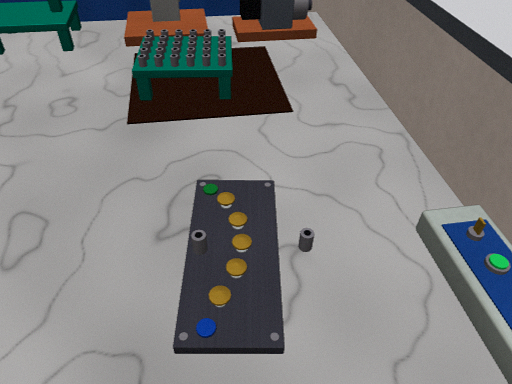

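The top view shows the green puck at (224,222) and pins at (246,209), (275,201), (302,202), (328,210), (353,227). The blue puck is at (373,240), with bushings at (299,239) on the plate and (299,146) on the bench. The side view agrees, and nothing else is near the row.

```bash
cat > loc.py <<'E'
import cv2,numpy as np
from scipy.spatial.transform import Rotation
def blobs(img,lo,hi,amin):
    m=cv2.inRange(cv2.cvtColor(img,cv2.COLOR_BGR2HSV),lo,hi)
    n,_,s,c=cv2.connectedComponentsWithStats(m)
    return [(c[i],s[i,4]) for i in range(1,n) if s[i,4]>amin]
def plane(c,uv,z):
    K,T=c["K"],c["T"]
    d=T[:3,:3]@np.array([(uv[0]-K[0,2])/K[0,0],-(uv[1]-K[1,2])/K[1,1],-1])
    return T[:3,3]+d*(z-T[2,3])/d[2]
J=np.array([[-15,-100],[7.5,-50],[15,0],[7.5,50],[-15,100]])/1000
def fit(P): # P sorted pin1..pin5
    a=np.c_[J,np.zeros(5)];b=np.c_[P,np.zeros(5)]
    R,_=Rotation.align_vectors(b-b.mean(0),a-a.mean(0))
    yaw=R.as_euler('xyz')[2]; R2=Rotation.from_euler('z',yaw).as_matrix()[:2,:2]
    t=P.mean(0)-R2@J.mean(0)
    return t,yaw,(R2@J.T).T+t
E
python3 - <<'E'
from loc import *
from cell import viewer
for n in("top","side"):
    im=cv2.imread(f"pics/{n}.png");c=viewer.calibration(n)
    b=blobs(im,(15,120,100),(30,255,255),40)
    P=np.array([plane(c,q,0.039)[:2] for q,a in b]); print(n,len(P),[int(a) for _,a in b])
    P=P[(P[:,0]<.62)&(P[:,1]<.2)]; P=P[np.argsort(P[:,1])]
    if len(P)==5:
        t,y,F=fit(P); print("jig",t.round(4),np.degrees(y).round(2));print(np.c_[P,F].round(4))
    for nm,lo,hi in(("g",(50,120,60),(75,255,255)),("b",(100,150,80),(125,255,255))):
        print(nm,[(q.round(0),a,plane(c,q,.026).round(4)[:2]) for q,a in blobs(im,lo,hi,40)])
E
```

```text
top 5 [223, 218, 220, 226, 227]
jig [ 0.5467 -0.0408] -9.0
[[ 0.5163 -0.1372  0.5163 -0.1372]
 [ 0.5463 -0.0913  0.5463 -0.0913]
 [ 0.5616 -0.0431  0.5615 -0.0431]
 [ 0.5619  0.0074  0.562   0.0074]
 [ 0.5475  0.0604  0.5475  0.0604]]
g [(array([364.,   7.]), np.int32(150), array([ 0.955 , -0.1696])), (array([402.,   7.]), np.int32(156), array([ 0.9547, -0.2436])), (array([223., 221.]), np.int32(166), array([0.5229, 0.1028]))]
b [(array([382.,  16.]), np.int32(3018), array([ 0.9349, -0.2043])), (array([490.,   4.]), np.int32(272), array([ 0.96  , -0.4183])), (array([373., 240.]), np.int32(176), array([ 0.4928, -0.1775]))]
side 5 [172, 195, 234, 281, 332]
jig [ 0.5458 -0.0422] -8.98
[[ 0.5154 -0.1385  0.5154 -0.1386]
 [ 0.5455 -0.0926  0.5454 -0.0927]
 [ 0.5606 -0.0448  0.5606 -0.0445]
 [ 0.561   0.006   0.561   0.0061]
 [ 0.5465  0.0591  0.5466  0.059 ]]
g [(array([210., 188.]), np.int32(121), array([0.5219, 0.1021])), (array([498., 261.]), np.int32(227), array([ 0.9621, -0.1354]))]
b [(array([100.,   9.]), np.int32(50), array([0.222 , 1.0853])), (array([486., 263.]), np.int32(2748), array([ 0.9399, -0.135 ])), (array([205., 327.]), np.int32(298), array([ 0.4919, -0.1783]))]
```

```bash
cat > sh.py <<'E'
import sys,numpy as np
from cell import env
from scipy.spatial.transform import Rotation as R
def shift(x,y,z,yaw):
    o=env.get_obs();r=R.from_euler('xyz',o["tool_rot"],degrees=True)
    d=r.inv().apply(np.array([x,y,z])-o["tool_pos"])*1000
    rel=(r.inv()*R.from_euler('xyz',[180,0,yaw],degrees=True)).as_rotvec()
    print(o["time_s"],np.round(o["tool_pos"],4),np.round(o["tool_rot"],2),np.round(o["force"],1),round(float(o["grip_width"]),4),"shift",d.round(1),"rotvec",rel.round(3))
if __name__=="__main__": shift(*map(float,sys.argv[1:5]))
E
python3 sh.py .5455 .064 .22 81
python3 - <<'E'
import numpy as np
from cell import viewer
d=np.load("pics/top_d.npy");c=viewer.calibration("top");K,T=c["K"],c["T"]
v,u=np.mgrid[:384,:512];P=np.stack([(u-K[0,2])/K[0,0]*d,-(v-K[1,2])/K[1,1]*d,-d],-1)@T[:3,:3].T+T[:3,3]
m=(d>0)&(P[...,1]>.15)&(P[...,0]<.7);print("max z left",P[m][:,2].max())
for n,(a,b) in dict(pin3=(302,202),pin5=(246,209),pin1=(353,227),plate=(299,222)).items():print(n,P[b,a].round(4))
E
```

```text
0.1 [0.1505 0.6318 0.2403] [-179.9     0.    166.61] [-0.3 -0.1 -0.2] 0.0872 shift [-515.8 -460.9   21.1] rotvec [-1.000e-03  1.000e-03  1.494e+00]
max z left 0.11869267654548654
pin3 [ 0.5598 -0.0434  0.0475]
pin5 [0.5456 0.0593 0.0464]
pin1 [ 0.5154 -0.1355  0.0487]
plate [ 0.524  -0.0406  0.0224]
```

Emit:
arm_command --series '[[[-34, -31, 0], 0], [[-69, -61, 0], 0], [[-103, -92, 0], 0], [[-138, -123, 0], 0], [[-172, -154, 0], 0]]' --grip 1 --grip_force 20

```text
time_s: 0.6
tool_pos: [0.2831, 0.4407, 0.2409]
tool_rot: [-180.0, -0.0, 166.6]
force: [0.8, 0.3, 0.2]
grip_width: 0.0545
grasp_force: 0.0
```

Emit:
arm_command --series '[[[-34, -31, 0], 0.1], [[-69, -61, 0], 0.2], [[-103, -92, 0], 0.3], [[-138, -123, 0], 0.4], [[-172, -154, 0], 0.5]]'

```text
time_s: 1.1
tool_pos: [0.4146, 0.2511, 0.2411]
tool_rot: [180.0, -0.0, 137.7]
force: [1.1, 1.1, -0.5]
grip_width: 0.015
grasp_force: 0.0
```

```bash
python3 sh.py .5455 .064 .18 81
```

```text
1.1 [0.4146 0.2511 0.2411] [ 1.7999e+02 -1.0000e-02  1.3772e+02] [ 1.1  1.1 -0.5] 0.015 shift [-222.8  -50.4   61.1] rotvec [ 0.   -0.    0.99]
```

Emit:
arm_command --series '[[[-40, -10, 0], 0.12], [[-80, -20, 5], 0.24], [[-120, -30, 20], 0.36], [[-160, -40, 35], 0.48], [[-200, -48, 50], 0.6]]'

```text
time_s: 1.6
tool_pos: [0.5307, 0.0818, 0.1907]
tool_rot: [180.0, -0.0, 103.3]
force: [0.2, 0.5, 0.8]
grip_width: 0.0005
grasp_force: 0.0
```

```bash
python3 sh.py .5455 .064 .13 81
```

```text
1.6 [0.5307 0.0818 0.1907] [ 1.7999e+02 -2.0000e-02  1.0328e+02] [0.2 0.5 0.8] 0.0005 shift [-20.7  10.3  60.7] rotvec [ 0.    -0.     0.389]
```

Emit:
arm_command --series '[[[-8, 4, 10], 0.1], [[-14, 8, 30], 0.2], [[-20, 10, 50], 0.3], [[-21, 10, 61], 0.389], [[-21, 10, 61], 0.389]]'

```text
time_s: 2.1
tool_pos: [0.5434, 0.0647, 0.1281]
tool_rot: [-179.8, 0.1, 81.2]
force: [0.2, 0.2, -0.6]
grip_width: 0.0002
grasp_force: 0.0
```

```bash
python3 - <<'E'
from cell import viewer
import cv2
p,_=viewer.read_camera("side");cv2.imwrite("pics/s2.png",cv2.resize(p[100:384,120:400],None,fx=2,fy=2))
E
python3 sh.py .5455 .064 .063 81
```

```text
2.15 [0.5441 0.0652 0.1293] [-1.7988e+02  6.0000e-02  8.1390e+01] [0.1 0.8 0.1] 0.0007 shift [-0.9  1.7 66.3] rotvec [-0.002  0.001  0.007]
```

View pics/s2.png

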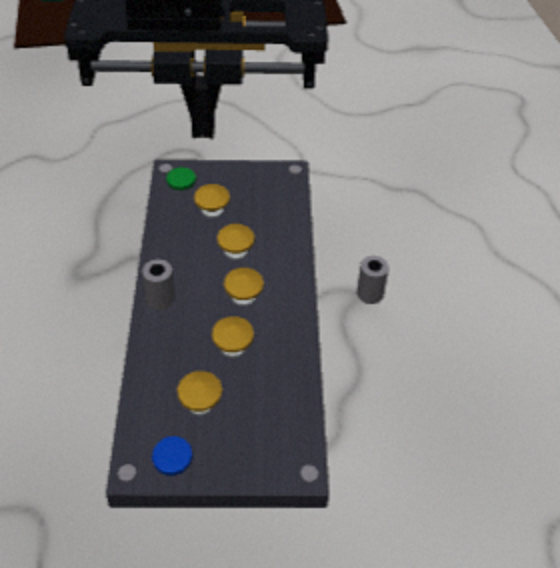

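The fingertips at (203,130) are above the first pin (212,197), and the scene has not changed. Next I go down to just above it.

Emit:
arm_command --series '[[[-1, 1, 15], 0], [[-1, 1, 32], 0], [[-1, 1, 46], 0], [[-1, 1, 56], 0], [[-1, 1, 58], 0]]'

```text
time_s: 2.65
tool_pos: [0.5449, 0.0641, 0.0708]
tool_rot: [-179.9, 0.1, 81.3]
force: [-0.6, -0.5, -0.4]
grip_width: 0.0003
grasp_force: 0.0
```

Emit:
arm_command --series '[[[0, 0, 0], 0], [[0, 0, 0], 0], [[0, 0, 0], 0], [[0, 0, 0], 0], [[0, 0, 0], 0]]'

```text
time_s: 3.15
tool_pos: [0.546, 0.0643, 0.0726]
tool_rot: [180.0, -0.0, 81.3]
force: [-1.1, -0.2, -0.2]
grip_width: 0.0003
grasp_force: 0.0
```

```bash
python3 sh.py .5455 .064 .061 81;python3 sh.py .5455 .064 .061 81
```

```text
3.15 [0.546  0.0643 0.0726] [ 1.7996e+02 -3.0000e-02  8.1290e+01] [-1.1 -0.2 -0.2] 0.0003 shift [-0.4 -0.5 11.6] rotvec [ 0.001 -0.     0.005]
3.15 [0.546  0.0643 0.0726] [ 1.7996e+02 -3.0000e-02  8.1290e+01] [-1.1 -0.2 -0.2] 0.0003 shift [-0.4 -0.5 11.6] rotvec [ 0.001 -0.     0.005]
```

Emit:
arm_command --series '[[[0, 0, 3], 0], [[0, 0, 6], 0], [[0, 0, 9], 0], [[0, 0, 12], 0], [[0, 0, 12], 0]]'

```text
time_s: 3.65
tool_pos: [0.5458, 0.0642, 0.06]
tool_rot: [-180.0, 0.0, 81.3]
force: [-0.5, 0.2, 2.5]
grip_width: 0.0006
grasp_force: 1.0
```

Emit:
arm_command --series '[[[0, 0, 0], 0], [[0, 0, 0], 0], [[0, 0, 0], 0], [[0, 0, 0], 0], [[0, 0, 0], 0]]'

```text
time_s: 4.15
tool_pos: [0.5457, 0.0643, 0.0603]
tool_rot: [-180.0, -0.0, 81.3]
force: [-1.1, 0.2, 1.8]
grip_width: 0.0002
grasp_force: 1.1
```

```bash
for p in ".547 .0598" ".5615 .0068" ".561 -.0438" ".5458 -.092" ".5158 -.138"; do python3 sh.py $p .060 81.3;done
```

```text
4.15 [0.5457 0.0643 0.0603] [-1.80e+02 -1.00e-02  8.13e+01] [-1.1  0.2  1.8] 0.0002 shift [-4.2  1.9  0.3] rotvec [-0. -0. -0.]
4.15 [0.5457 0.0643 0.0603] [-1.80e+02 -1.00e-02  8.13e+01] [-1.1  0.2  1.8] 0.0002 shift [-54.4  24.3   0.3] rotvec [-0. -0. -0.]
4.15 [0.5457 0.0643 0.0603] [-1.80e+02 -1.00e-02  8.13e+01] [-1.1  0.2  1.8] 0.0002 shift [-104.5   31.4    0.3] rotvec [-0. -0. -0.]
4.15 [0.5457 0.0643 0.0603] [-1.80e+02 -1.00e-02  8.13e+01] [-1.1  0.2  1.8] 0.0002 shift [-154.5   23.7    0.3] rotvec [-0. -0. -0.]
4.15 [0.5457 0.0643 0.0603] [-1.80e+02 -1.00e-02  8.13e+01] [-1.1  0.2  1.8] 0.0002 shift [-204.5    1.     0.3] rotvec [-0. -0. -0.]
```

The force is about 2 N at a 4 mm dip, as expected. Starting the sweep.

Emit:
arm_command --series '[[[-5, 2, 0], 0], [[-11, 5, 0], 0], [[-17, 8, 0], 0], [[-23, 11, 0], 0], [[-29, 14, 0], 0]]'

```text
time_s: 4.65
tool_pos: [0.5554, 0.032, 0.0601]
tool_rot: [180.0, 0.0, 81.2]
force: [-1.4, 0.5, 0.6]
grip_width: 0.0002
grasp_force: 0.0
```

Emit:
arm_command --series '[[[-5, 2, 0], 0], [[-10, 4, 0], 0], [[-15, 6, 0], 0], [[-20, 8, 0], 0], [[-25, 10, 0], 0]]'

```text
time_s: 5.15
tool_pos: [0.5616, 0.0068, 0.0604]
tool_rot: [180.0, -0.0, 81.3]
force: [-0.5, 1.3, 1.0]
grip_width: 0.0006
grasp_force: 1.0
```

```bash
python3 sh.py .5615 .0068 .060 81.3; python3 sh.py .561 -.0438 .060 81.3
```

```text
5.15 [0.5616 0.0068 0.0604] [179.98  -0.    81.3 ] [-0.5  1.3  1. ] 0.0006 shift [ 0.  -0.1  0.4] rotvec [ 0. -0. -0.]
5.15 [0.5616 0.0068 0.0604] [179.98  -0.    81.3 ] [-0.5  1.3  1. ] 0.0006 shift [-50.1   7.1   0.4] rotvec [ 0. -0. -0.]
```

Run:
```python
from cell import env,viewer
import numpy as np,cv2
f=[]
for i in range(12):
    p,_=viewer.read_camera("side"); o=env.get_obs(); f.append(list(o["force"])+list(o["tool_pos"]))
print(np.mean(f,0).round(4),np.std(f,0).round(4))
cv2.imwrite("pics/s3.png",cv2.resize(p[160:330,180:300],None,fx=4.5,fy=3.5,interpolation=cv2.INTER_CUBIC))
```

```text
[ 0.2332 -1.4587  2.11    0.5616  0.0064  0.0604] [3.815e-01 7.647e-01 5.071e-01 1.000e-04 6.000e-04 1.000e-04]
```

View pics/s3.png

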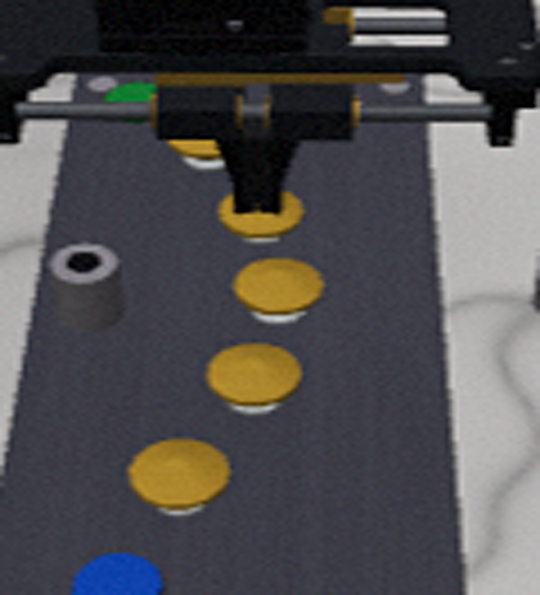

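The picture shows the second pin dipped under the tips at (260,212), the first pin sprung back, and the jig unmoved. The mean force of 2.1 N means about a 3 mm dip. I continue 0.5–1 mm deeper.

Emit:
arm_command --series '[[[-5, 1, 0], 0], [[-10, 2, 0], 0], [[-15, 3, 0], 0], [[-20, 4, 0.5], 0], [[-25, 5, 1], 0]]'

```text
time_s: 6.25
tool_pos: [0.5621, -0.0193, 0.0589]
tool_rot: [-180.0, 0.0, 81.3]
force: [0.1, 0.9, -0.2]
grip_width: 0.0006
grasp_force: 0.0
```

Emit:
arm_command --series '[[[-5, 0, 0], 0], [[-10, 1, 0], 0], [[-15, 1, 0], 0], [[-20, 2, 0], 0], [[-25, 2, 0], 0]]'

```text
time_s: 6.75
tool_pos: [0.5609, -0.0439, 0.0595]
tool_rot: [180.0, 0.0, 81.3]
force: [0.1, 2.0, 2.0]
grip_width: 0.0007
grasp_force: 1.2
```

Emit:
arm_command --series '[[[0, 0, 0], 0], [[-6, 0, 0], 0], [[-12, -1, 0], 0], [[-18, -2, 0], 0], [[-25, -3, 0], 0]]'

```text
time_s: 7.25
tool_pos: [0.5533, -0.0686, 0.059]
tool_rot: [-180.0, 0.0, 81.3]
force: [-0.0, -1.5, 0.6]
grip_width: 0.0003
grasp_force: 0.0
```

```bash
python3 sh.py .5458 -.092 .060 81.3
```

```text
7.25 [ 0.5533 -0.0686  0.059 ] [-1.7996e+02  4.0000e-02  8.1280e+01] [-0.  -1.5  0.6] 0.0003 shift [-24.3  -3.9  -1. ] rotvec [-0.001  0.001 -0.   ]
```

Emit:
arm_command --series '[[[-6, -1, 0], 0], [[-12, -2, 0], 0], [[-18, -3, 0], 0], [[-24, -4, 0], 0], [[-24, -4, 0], 0]]'

```text
time_s: 7.75
tool_pos: [0.546, -0.0925, 0.0595]
tool_rot: [180.0, 0.1, 81.2]
force: [-0.7, -1.1, 2.5]
grip_width: 0.0006
grasp_force: 1.2
```

Emit:
arm_command --series '[[[-5, -2, 0], 0], [[-10, -4, 0], 0], [[-15, -6, 0], 0], [[-20, -8, 0], 0], [[-25, -11, 0], 0]]'

```text
time_s: 8.25
tool_pos: [0.5309, -0.1146, 0.0589]
tool_rot: [-179.9, 0.0, 81.3]
force: [0.1, 0.1, 0.6]
grip_width: 0.0006
grasp_force: 0.0
```

```bash
python3 sh.py .5158 -.138 .060 81.3
```

```text
8.25 [ 0.5309 -0.1146  0.0589] [-1.7995e+02  4.0000e-02  8.1270e+01] [0.1 0.1 0.6] 0.0006 shift [-25.4 -11.3  -1. ] rotvec [-0.001  0.001 -0.001]
```

Emit:
arm_command --series '[[[-6, -3, 0], 0], [[-13, -6, 0], 0], [[-19, -9, 0], 0], [[-25, -11, 0], 0], [[-25, -11, 0], 0]]'

```text
time_s: 8.75
tool_pos: [0.5163, -0.1384, 0.0594]
tool_rot: [-180.0, 0.1, 81.2]
force: [0.3, -2.1, 2.0]
grip_width: 0.0005
grasp_force: 1.2
```

Emit:
arm_command --series '[[[0, 0, 0], 0], [[0, 0, -4], 0], [[0, 0, -12], 0], [[0, 0, -25], 0], [[0, 0, -40], 0]]'

```text
time_s: 9.25
tool_pos: [0.5169, -0.1364, 0.1002]
tool_rot: [-180.0, -0.0, 81.3]
force: [1.2, -0.4, -0.4]
grip_width: 0.0005
grasp_force: 0.0
```

Emit:
arm_command --series '[[[0, 0, -30], 0], [[0, 0, -60], 0], [[0, 0, -80], 0], [[0, 0, -90], 0], [[0, 0, -90], 0]]'

```text
time_s: 9.75
tool_pos: [0.518, -0.1368, 0.1912]
tool_rot: [179.8, -0.1, 81.3]
force: [0.1, 0.7, 0.4]
grip_width: 0.0007
grasp_force: 0.0
```

Run:
```python
from loc import *
from cell import viewer,env
p,_=viewer.read_camera("side");cv2.imwrite("pics/s4.png",p);c=viewer.calibration("side")
b=blobs(p,(15,120,100),(30,255,255),40);q=cv2.imread("pics/side.png")
print([x.round(1) for x,_ in b],[x.round(1) for x,_ in blobs(q,(15,120,100),(30,255,255),40)])
print(env.get_obs()["tool_pos"],env.get_obs()["force"])
```

```text
[array([237.4, 218.6]), array([241.3, 241.3]), array([235.9, 266.4]), array([219.3, 295. ])] [array([225.3, 197.7]), array([237.4, 218.3]), array([241.4, 241.1]), array([235.9, 266.2]), array([219.2, 294.6])]
[ 0.51719917 -0.13655929  0.18974083] [-0.34060558 -0.05340484  0.52118843]
```

View pics/s4.png

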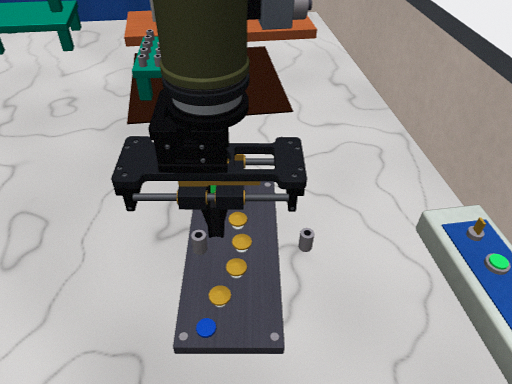

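The gripper is clear and well above the plate. The four visible pins, at (237,219), (241,241), (236,266) and (219,295), are within 0.5 pixel of where they began. The jig, blue puck and bushings are unmoved.

```bash
python3 -c "
from cell import env
print(env.sign_off())"
```

```text
the job is handed in; nothing more can be done
None
```

I ran the closed fingertips over all five pins in one low sweep from the green puck to the blue puck, pressing each an estimated 3–5 mm. I then lifted clear and handed the job in; it returned no verdict, and in the last picture the gripper hid the first pin and most of the green puck, but everything else was back in place.

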